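# Rock the pendulum angle gauge on the stud to its mark

## Robot

A 6-joint arm with a two-finger parallel gripper is mounted at the origin on a cart in front of the work surface, level with it; the furniture and walls round the work are solid. World frame = base frame: x ahead of the robot, y to its left, z up, the work surface at z = 0. Lengths are in m, angles in rad, forces in N, time in s.
With the tool pointing down it reaches from about 0.375 to 0.975 m from the base axis. Payload 3.8 kg.
Tool frame: the origin (TCP) lies between the finger pads, 19 mm behind the fingertips; this is the grasp point; z points along the fingers, y is the line along which they close (so a half turn about z gives the same grasp; the last joint's range is limited). The gripper opens to 85 mm and grips with 20 to 120 N. Pads are 22 mm wide; open, the fingers measure 114 mm over their backs; the gripper's body (76 mm by 85 mm) begins 54 mm behind the grasp point. The pads swing forward as they close: fully open they stand 13 mm farther back than shut.
Start: joints at [-1.16, 0.264, 1.604, -0, 1.274, -0.037], TCP at [0.292, -0.608, 0.25] pointing down, gripper open.
Joint ranges: [-2.63, 2.63], [-0.94, 2.18], [0.31, 2.57], [-1.31, 4.45], [0, 2.66], [-2.55, 2.55]. Speed limits (rad/s): [2.57, 2.57, 3.14, 3.14, 3.14, 3.14].

## Interface

Orientations are given as a rotation vector (axis times angle).
In Python, from workcell import status, read_camera, workorder, masks_of gives the robot as it stands.
- The arm moves only by the tool drive_tool, never from a script. Its argument "rows" is a list of rows, each a list of 7 numbers: the turn, a rotation vector about the tool's x, y, z in degrees, then the shift along the tool's x, y, z in m, then the opening, from 0 (shut) to 1 (fully open). In form: [[ax, ay, az, tx, ty, tz, claw], ...]. A call has 1 to 8 rows; each row shifts and turns the commanded pose from where the row before left it, along the tool's axes as they then stand; what a row does not reach is not made up. A row lasts 1/12 s, in which the tool goes at most 41.7 mm and 7.16 degrees, less where a joint would pass 70% of its speed; a pose out of reach is approached as far as the arm can. A call is refused whole if a number of a shift passes 0.0417 or a number of a turn 7.16, either way. A call with a gripper value outside its range is refused whole. The fingers move at their own pace and stop on an object; "force" is the grip in N (left out, the last holds). Time passes only in rows, so rows that do not move let the fingers close. It gives the time, the measured TCP pose, the force, the opening and the grip force at its end, in the units of the state.
- status.read_state(): the state, without advancing time (a new reading comes with each control period).
- read_camera(name): name is "scene" or "top"; returns a dict with "color" (480x640x3 uint8, red, green, blue), "intrinsics" (3x3 intrinsics, pixels), "world_from_camera" (4x4, takes a point from camera to world coordinates). Camera axes: x right, y up, looking along -z (the intrinsics and any distortion apply to the point x, -y, -z); pixel columns grow to the right and rows downward; lengths in m; the calibration is good to about 2 mm. A picture is of the moment at which its call begins. There is no depth.
- workorder.finish_job(): hands the job in; it is judged then, once.
Trained networks look in a picture, given as the dict that the camera call returned (one of the last four; its "shot" number tells which), for a name from the list of things; names that differ only in an ending like _2 or _b are one class to them, and where a whole thing is asked for, a point or a joint stands for the part that bears it (a point fixed in the world has none). Each returns a list of dicts, best first, with "score" (0 to 1); they miss things now and then, are a little off and sometimes report something else, mostly with a low value. They report only what shows in the picture. A call takes as long as a camera call. They do not tell look-alikes from the thing itself.
- masks_of(picture, name): "mask" (480x640 bool, what is visible of it) and "bbox" ([left, top, right, bottom] in pixels, round what is visible of it).
The state is a dict: "time": time; "q": joint angles; "joint_vel": joint speeds; "joint_torque": joint torques, N m; "tool_pos": TCP position; "tcp_rot": TCP orientation; "wrist_force": force on the tool from outside, world axes, zero at the start; "torque": the same for the moment, N m; "width": opening from 0.0 (shut) to 1.0 (fully open); "grip_force": force on a finger pad.
Only numpy, scipy, OpenCV 4.12 (cv2) and the standard library are available. Lean on these libraries where they do the work, as an engineer would, in place of code of your own. Each camera call takes 0.05 s, during which the arm holds its last target. There are 200 camera calls.

## Task

Hang the pendulum angle gauge by its round eye on the headed stud of the stand, so that the eye's upper edge rests on the stud. Then, holding the gauge by its black grip, rock it sideways on the stud until its swinging pointer settles on the set mark, and finish like that: still holding the gauge there, resting on the stud, with the pointer still. Leave the other things on the worktop where they are.

Things in the scene. Friction and masses are not known exactly. Their poses are not given: they have to be found in the camera images.
- gauge: pendulum angle gauge, loose, 0.35-0.5 kg, stands on its foot; origin: centre of the underside; z up, face (scale, pointer) to -x. Dark foot 58 (x) x 76 (y) x 12 mm; plate 8 x 116 mm up to z=120; eye plate 10 x 56 mm, z=117-173, with a 32 mm round hole through it along x (the eye); black flat-sided grip 16 (x) x 24 (y) mm, z=172-224, to be pinched across y
- gauge_eye (a point): centre of the gauge's eye (32 mm hole, its axis along the gauge's x), 145 mm above the foot's underside, on the gauge's centre line
- gauge_grip (a point): place to pinch the gauge's black grip, on its centre line, 202 mm above the foot's underside and 57 mm above the eye's centre
- stud: level steel pin, 12 mm thick, on the stand, pointing along its own -x, z up; origin on its axis, 185 mm above the worktop, where the gauge should hang. 17 mm head ends at x=-36 mm; 20 mm collar at x=55, then a column (x 60-86, 32 wide, 208 high) on a 12 mm base plate (x>50). Sprung seat: yields straight down from 1.4 N, 0.8 N/mm, stop after 8 mm. Gauge hung: eye centre 10 mm below the axis
- pointer (a joint): angle (rad) of the freely swinging pendulum pointer relative to the gauge, pivot 108 mm above the foot's underside; 0 = along the gauge's centre line, positive = tip towards gauge +y. It hangs plumb: leaning the gauge's top towards its +y by some angle makes it read plus that angle. Settles in about 2 s
- mark (a joint): angle of the set mark about the same pivot and with the same sign as the pointer, rad; the mark stays where it is set, 9 to 23 degrees to the +y side. The pointer is on the mark when both angles are equal
- pointer_tip (a point): tip of the black pointer, 66 mm from its pivot
- mark_tip (a point): point of the set mark (a dark house-shaped tab at the rim of the scale), given at the pointer tip's radius: where the pointer tip should come to rest
- tape_roll: bystander: black roll of tape lying flat, 59 mm across, 19 mm high; origin under its centre
- sample_cup: bystander: sample cup with white lid, 52 mm across, 64 mm high; origin under its centre
- coupon: bystander: pale flat dog-bone test coupon, 96 x 25 x 8 mm; origin under its centre
Not all that is in view belongs to the job. Leave any pink or turquoise look-alike of the gauge alone.

How it is judged:
By the outcome, as a careful person would: the job done as asked, in the order asked, and still so for the second after the job is handed in, while the arm keeps its last pose, push and grip.
It also fails if it takes over 51 s, if anything falls off the work surface, if the arm or the gripper's body presses on something with over 40 N, if the wrist force passes 120 N, or if a joint passes its speed limit or range.

## Working session

There is one attempt and no reset: what is moved stays moved. The work goes in short steps, Python scripts to look and compute and a tool call to move; the robot and the scene stay as the last step left them, time stands still between calls to the robot, and variables do not carry over. Pictures are saved under pics/ and viewed, at most 10 in all, crops included, and the job is handed in when it is done.

Besides the shell and the picture viewer there is one more tool, called after "Call:" as name(argument=value, ...), one argument or row to a line, values as JSON. drive_tool: Moves the arm, as the interface text tells. Its arguments: {"type":"object","properties":{"rows":{"type":"array"},"force":{"type":"number"}},"required":["rows"]}

```bash
ls; mkdir -p pics
cat > h.py <<'E'
import numpy as np, cv2
from workcell import status, read_camera, workorder, masks_of
from scipy.spatial.transform import Rotation as R
def ray(p,uv):
    K=p["intrinsics"];T=np.array(p["world_from_camera"])
    x,y=(uv[0]-K[0][2])/K[0][0],(uv[1]-K[1][2])/K[1][1]
    d=T[:3,:3]@np.array([x,-y,-1.0]); return T[:3,3],d/np.linalg.norm(d)
def onz(p,uv,z):
    o,d=ray(p,uv); return o+d*(z-o[2])/d[2]
def proj(p,X):
    K=np.array(p["intrinsics"]);T=np.array(p["world_from_camera"])
    c=T[:3,:3].T@(np.array(X)-T[:3,3]); v=K@np.array([c[0],-c[1],-c[2]]); return v[:2]/v[2]
def tri(p1,a,p2,b):
    o1,d1=ray(p1,a);o2,d2=ray(p2,b)
    s=np.linalg.lstsq(np.c_[d1,-d2],o2-o1,rcond=None)[0]
    A=o1+s[0]*d1;B=o2+s[1]*d2; return (A+B)/2,np.linalg.norm(A-B)
def save(p,n): cv2.imwrite("pics/"+n,cv2.cvtColor(p["color"],cv2.COLOR_RGB2BGR))
E
python3 - <<'E'
from h import *
s=status.read_state(); print(s)
for n in("scene","top"):
    p=read_camera(n); save(p,n+"0.png"); print(n,p.keys(),p["intrinsics"],np.round(p["world_from_camera"],3).tolist())
    for k in("gauge","gauge_eye","gauge_grip","stud","pointer","mark","pointer_tip","mark_tip","tape_roll","sample_cup","coupon"):
        try:
            for m in masks_of(p,k)[:3]: 
                ys,xs=np.nonzero(m["mask"]);print(k,round(m["score"],2),m["bbox"],xs.mean().round(1),ys.mean().round(1),len(xs))
        except Exception as e: print(k,e)
E
```

```text
pics
{'time': 0.0, 'q': array([-1.15991443e+00,  2.64748091e-01,  1.60539547e+00,  1.54247087e-05,
        1.27370683e+00, -3.69265723e-02]), 'joint_vel': array([-0.00068407, -0.00051753, -0.00158212, -0.00056646, -0.00211833,
       -0.0005526 ]), 'joint_torque': array([-4.71836975e-04, -5.15116882e+01, -3.67316294e+01, -2.63753882e-04,
        1.29389545e-02,  4.19112638e-06]), 'tool_pos': array([ 0.29197503, -0.60780634,  0.24865381]), 'tcp_rot': array([-3.06100804e+00, -6.97053087e-01,  6.36042424e-04]), 'wrist_force': array([-0.34292946, -0.80323993,  0.62329406]), 'torque': array([ 0.03230839, -0.00860072, -0.06479971]), 'grip_force': 0.0, 'width': 0.9976893632705806}
scene dict_keys(['color', 'intrinsics', 'world_from_camera', 'shot']) [[475.53017425   0.         313.76458764]
 [  0.         475.53017425 242.11458684]
 [  0.           0.           1.        ]] [[-0.527, 0.629, -0.571, -0.087], [-0.85, -0.386, 0.359, 0.438], [0.006, 0.675, 0.738, 0.939], [0.0, 0.0, 0.0, 1.0]]
gauge 0.96 [355.7, 132.3, 388.0, 207.4] 371.7 171.0 1067
gauge 0.89 [281.0, 167.5, 320.8, 243.9] 299.7 
[... 1291 characters left out ...]
1.9, 218.6, 212.6, 251.2] 181.8 234.2 1256
gauge 0.76 [364.8, 197.5, 422.7, 233.4] 391.5 214.6 1053
gauge_eye 0.89 [364.4, 201.1, 422.4, 229.8] 390.6 214.7 971
gauge_eye 0.87 [151.0, 224.2, 214.6, 249.2] 181.2 234.3 1225
gauge_eye 0.65 [315.4, 155.3, 353.8, 207.8] 335.0 181.6 1078
gauge_grip 0.79 [363.1, 199.8, 421.0, 230.2] 390.4 214.8 1001
gauge_grip 0.72 [152.9, 220.0, 213.6, 256.7] 181.3 234.1 1319
gauge_grip 0.61 [317.5, 154.6, 355.1, 202.3] 335.4 181.7 1093
stud 0.65 [244.2, 210.5, 258.0, 256.1] 250.0 233.1 309
tape_roll 0.54 [306.5, 289.6, 331.9, 312.2] 320.1 301.0 277
sample_cup 0.72 [181.0, 289.9, 207.5, 308.6] 194.4 299.2 470
coupon 0.85 [424.1, 280.7, 436.3, 325.4] 430.2 302.3 340
```

View pics/scene0.png

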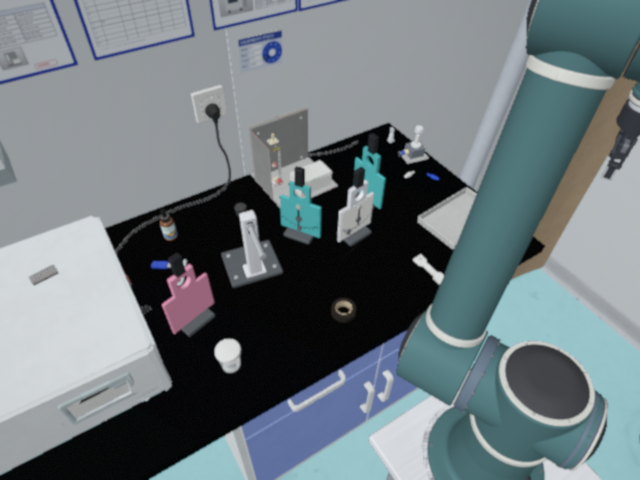

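View pics/top0.png

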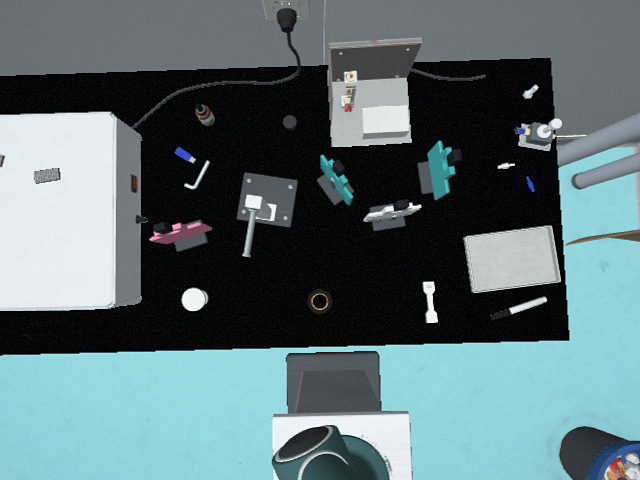

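The gauge-shaped candidates in the scene picture are pink (188,299), turquoise (300,211), turquoise (370,171) and white/grey (355,211), which is at (391,214) in the top picture. The white one is the real gauge, because pink and turquoise are the excluded look-alikes. The stud is at scene (250,245) and top (250,230), with its head towards the robot. I'll confirm with an enlarged crop.

Run:
```python
import cv2,numpy as np
a=cv2.imread("pics/scene0.png");b=cv2.imread("pics/top0.png")
A=cv2.resize(a[160:252,315:400],None,fx=4.7,fy=4.7,interpolation=cv2.INTER_CUBIC)[:430,:400]
C=cv2.resize(a[200:290,215:295],None,fx=4.7,fy=4.7,interpolation=cv2.INTER_CUBIC)[:430,:380]
B=cv2.resize(b[160:270,235:435],None,fx=3.9,fy=3.9,interpolation=cv2.INTER_CUBIC)
cv2.imwrite("pics/c1.png",np.hstack([cv2.copyMakeBorder(A,0,430-A.shape[0],0,0,0),cv2.copyMakeBorder(C,0,430-C.shape[0],0,0,0)])); cv2.imwrite("pics/c2.png",B)
print(A.shape,C.shape,B.shape)
```

```text
(430, 400, 3) (423, 376, 3) (429, 780, 3)
```

View pics/c1.png

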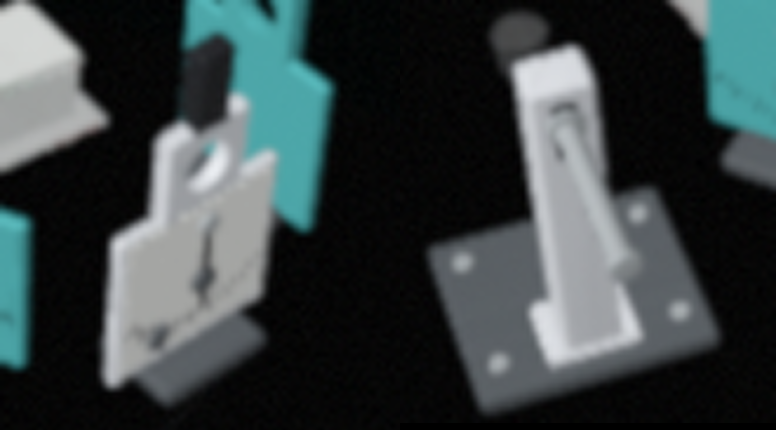

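View pics/c2.png

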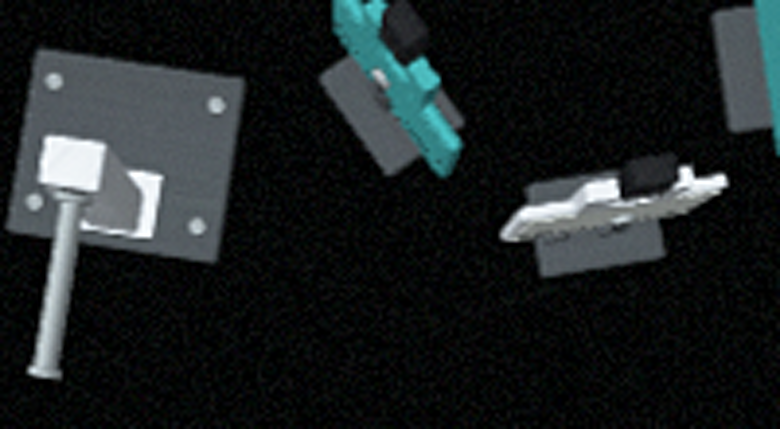

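The crop confirms the white gauge at scene (355,211). Its face points to the robot and the mark tab is at lower left, on the +y side. The stud head is at scene (263,257), with its column behind. Next I fit both poses.

```bash
cat > fit0.py <<'E'
from h import *
from scipy.optimize import least_squares
S=read_camera("scene");T=read_camera("top")
A=lambda u,v:np.array([(u+.5)/4.7-.5+315,(v+.5)/4.7-.5+160])
C=lambda u,v:np.array([(u-400+.5)/4.7-.5+215,(v+.5)/4.7-.5+200])
B=lambda u,v:np.array([(u+.5)/3.9-.5+235,(v+.5)/3.9-.5+160])
obs=[(S,A(112,243),(-4,58,120)),(S,A(272,153),(-4,-58,120)),(S,A(168,402),(-29,38,0)),(S,A(265,335),(-29,-38,0)),
(S,A(210,165),(-0,0,145)),
(T,B(542,277),(-29,38,12)),(T,B(664,255),(-29,-38,12)),(T,B(502,238),(-4,58,120)),(T,B(727,180),(0,-58,120)),
(T,B(651,172),(-2,0,222))]
def f(p):
    r=R.from_euler('z',p[2])
    return np.concatenate([proj(c,r.apply(np.array(X)/1e3)+[p[0],p[1],0])-uv for c,uv,X in obs])
q=least_squares(f,[.5,-.15,0],loss='soft_l1'); print("gauge",q.x,np.degrees(q.x[2]));print(f(q.x).reshape(-1,2).round(1).tolist())
p=q.x;r=R.from_euler('z',p[2])
for n,X in(("grip",(0,0,202)),("eye",(0,0,145))): print(n,r.apply(np.array(X)/1e3)+[p[0],p[1],0])
h=tri(S,C(625,266),T,B(44,372));k=tri(S,C(565,130),T,B(66,192));print("stud head",h,"root",k)
obs2=[(S,C(625,266),(-36,0,0)),(S,C(565,130),(55,0,0)),(T,B(44,372),(-36,0,0)),(T,B(66,192),(55,0,0)),
(T,B(39,50),(None)),]
# base corners in top: z=12mm
for u in((39,50),(245,78),(220,262),(8,233)): print("base",onz(T,B(*u),.012).round(4))
def g(p):
    r=R.from_euler('z',p[2]); return np.concatenate([proj(c,r.apply(np.array(X)/1e3)+[p[0],p[1],.185])-uv for c,uv,X in obs2[:4]])
q=least_squares(g,[.5,.15,0]);print("stud",q.x,np.degrees(q.x[2]),g(q.x).round(1))
E
python3 fit0.py
```

```text
gauge [ 0.6091293  -0.12456892  0.15362911] 8.80229970136858
[[1.4, 1.4], [0.4, 0.3], [-0.7, 1.8], [-1.0, 2.6], [-3.0, -0.6], [-0.1, 0.3], [0.3, 0.1], [4.3, -3.9], [-0.4, -0.7], [0.6, 0.5]]
grip [ 0.6091293  -0.12456892  0.202     ]
eye [ 0.6091293  -0.12456892  0.145     ]
stud head (array([0.51890271, 0.1837125 , 0.18469103]), np.float64(0.0017556603596313716)) root (array([0.61071785, 0.16938143, 0.18358973]), np.float64(0.005153614189994142))
base [0.7237 0.2103 0.012 ]
base [0.7024 0.0846 0.012 ]
base [0.5901 0.1027 0.012 ]
base [0.6116 0.2311 0.012 ]
stud [ 0.5551649   0.17814111 -0.15241664] -8.73283025840501 [-0.5 -0.4 -1.1 -0.2  0.4 -0.1  0.8  1.2]
```

```bash
python3 - <<'E'
import re
s=open("fit0.py").read()
s=s.replace("(T,B(502,238),(-4,58,120)),","(S,A(209,46),(0,0,224)),").replace("A(210,165)","A(205,165)")
open("fit0.py","w").write(s)
E
cat > plan.py <<'E'
from h import *
def plan(pos,yaw,n,tilt=0):
    """n equal rows to a tool-down pose with tool x at yaw (deg), in the current tool axes"""
    s=status.read_state(); Rc=R.from_rotvec(s["tcp_rot"])
    Rt=R.from_euler('z',yaw,degrees=True)*R.from_rotvec([tilt*np.pi/180,0,0])*R.from_euler('x',180,degrees=True)
    dr=(Rc.inv()*Rt).as_rotvec(degrees=True); d=(np.array(pos)-s["tool_pos"])/n
    print("t",s["time"],"pos",s["tool_pos"].round(4),"force",s["wrist_force"].round(2),"w",round(s["width"],3),"gf",s["grip_force"],"total turn",dr.round(2))
    for i in range(n):
        Ri=Rc*R.from_rotvec(dr*i/n,degrees=True); print((dr/n).round(2),(Ri.inv().apply(d)).round(4))
E
python3 fit0.py; python3 -c "
from plan import *
plan([.607,-.125,.30],8.8,16)"
```

```text
gauge [ 0.60972648 -0.12535187  0.13578997] 7.780191964556139
[[1.2, 0.9], [0.8, 0.3], [-0.9, 1.4], [-0.9, 2.5], [-1.8, -0.8], [-0.0, -0.2], [0.5, 0.1], [-0.2, -0.5], [0.0, -0.5], [1.0, 0.2]]
grip [ 0.60972648 -0.12535187  0.202     ]
eye [ 0.60972648 -0.12535187  0.145     ]
stud head (array([0.51890271, 0.1837125 , 0.18469103]), np.float64(0.0017556603596313716)) root (array([0.61071785, 0.16938143, 0.18358973]), np.float64(0.005153614189994142))
base [0.7237 0.2103 0.012 ]
base [0.7024 0.0846 0.012 ]
base [0.5901 0.1027 0.012 ]
base [0.6116 0.2311 0.012 ]
stud [ 0.5551649   0.17814111 -0.15241664] -8.73283025840501 [-0.5 -0.4 -1.1 -0.2  0.4 -0.1  0.8  1.2]
t 1.4 pos [ 0.2923 -0.6084  0.25  ] force [-0.01  0.2   0.98] w 0.999 gf 0.0 total turn [-0.   -0.   16.86]
[-0.   -0.    1.05] [ 0.0308 -0.0187 -0.0031]
[-0.   -0.    1.05] [ 0.0305 -0.0193 -0.0031]
[-0.   -0.    1.05] [ 0.0301 -0.0198 -0.0031]
[-0.   -0.    1.05] [ 0.0297 -0.0204 -0.0031]
[-0.   -0.    1.05] [ 0.0294 -0.0209 -0.0031]
[-0.   -0.    1.05] [ 0.029  -0.0215 -0.0031]
[-0.   -0.    1.05] [ 0.0286 -0.022  -0.0031]
[-0.   -0.    1.05] [ 0.0282 -0.0225 -0.0031]
[-0.   -0.    1.05] [ 0.0277 -0.023  -0.0031]
[-0.   -0.    1.05] [ 0.0273 -0.0235 -0.0031]
[-0.   -0.    1.05] [ 0.0269 -0.024  -0.0031]
[-0.   -0.    1.05] [ 0.0264 -0.0245 -0.0031]
[-0.   -0.    1.05] [ 0.026  -0.025  -0.0031]
[-0.   -0.    1.05] [ 0.0255 -0.0255 -0.0031]
[-0.   -0.    1.05] [ 0.025  -0.0259 -0.0031]
[-0.   -0.    1.05] [ 0.0246 -0.0264 -0.0031]
```

Call:
drive_tool(
  rows=[
    [0,0,1.1,0.031,-0.019,-0.006,0.7],
    [0,0,1.1,0.0305,-0.0195,-0.006,0.7],
    [0,0,1.1,0.03,-0.02,-0.006,0.7],
    [0,0,1.1,0.03,-0.0205,-0.006,0.7],
    [0,0,1.1,0.0295,-0.021,-0.006,0.7],
    [0,0,1.1,0.029,-0.0215,-0.006,0.7],
    [0,0,1.1,0.0285,-0.022,-0.006,0.7],
    [0,0,1.1,0.028,-0.0225,-0.006,0.7],
  ],
)

```text
time: 2.07
tool_pos: [0.451, -0.3647, 0.2985]
tcp_rot: [3.108, 0.459, 0.001]
wrist_force: [0.6, -0.7, 0.6]
width: 0.701
grip_force: 0.0
```

Call:
drive_tool(
  rows=[
    [0,0,1.1,0.0275,-0.023,0,0.7],
    [0,0,1.1,0.0275,-0.0235,0,0.7],
    [0,0,1.1,0.027,-0.024,0,0.7],
    [0,0,1.1,0.0265,-0.0245,0,0.7],
    [0,0,1.1,0.026,-0.025,0,0.7],
    [0,0,1.1,0.0255,-0.0255,0,0.7],
    [0,0,1.1,0.022,-0.023,0,0.7],
    [0,0,0,0,0,0,0.7],
  ],
)

```text
time: 2.73
tool_pos: [0.5902, -0.1546, 0.298]
tcp_rot: [-3.129, -0.257, -0.003]
wrist_force: [-1.0, -0.4, 0.3]
width: 0.698
grip_force: 0.0
```

Run:
```python
from plan import *
plan([.6095,-.1253,.202],8.2,8)
p=read_camera("scene");t=read_camera("top")
a=cv2.resize(p["color"][110:250,300:420],None,fx=3,fy=3,interpolation=2);b=cv2.resize(t["color"][140:280,320:460],None,fx=3,fy=3,interpolation=2)
cv2.imwrite("pics/c3.png",np.hstack([a,b])[:,:,::-1])
```

```text
t 2.7333 pos [ 0.5902 -0.1546  0.298 ] force [-0.95 -0.42  0.3 ] w 0.698 gf 0.0 total turn [-0.13 -0.13  1.19]
[-0.02 -0.02  0.15] [ 0.0029 -0.0032  0.012 ]
[-0.02 -0.02  0.15] [ 0.0029 -0.0032  0.012 ]
[-0.02 -0.02  0.15] [ 0.0029 -0.0032  0.012 ]
[-0.02 -0.02  0.15] [ 0.0029 -0.0032  0.012 ]
[-0.02 -0.02  0.15] [ 0.0029 -0.0032  0.012 ]
[-0.02 -0.02  0.15] [ 0.0029 -0.0032  0.012 ]
[-0.02 -0.02  0.15] [ 0.0029 -0.0033  0.012 ]
[-0.02 -0.02  0.15] [ 0.0029 -0.0033  0.012 ]
```

View pics/c3.png

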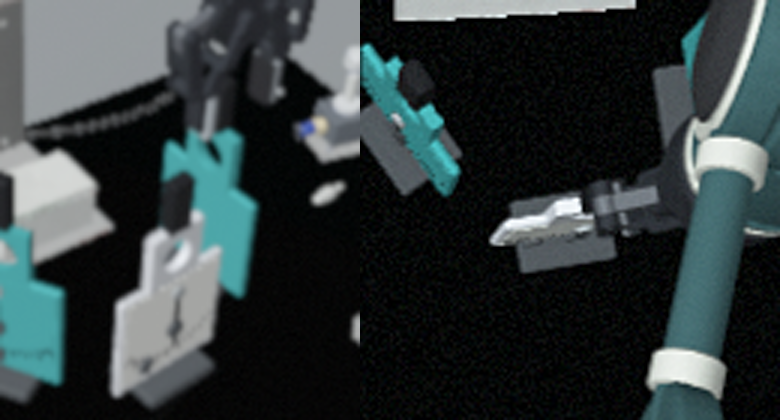

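The picture shows the gauge untouched at scene (355,211) with the gripper to its right, consistent with the 35 mm still to go. I move over it first, then down.

Call:
drive_tool(
  rows=[
    [0,0,0.3,0.0058,-0.0065,0,0.7],
    [0,0,0.3,0.0058,-0.0065,0,0.7],
    [0,0,0.3,0.0058,-0.0065,0,0.7],
    [0,0,0.3,0.0058,-0.0065,0.01,0.7],
    [0,0,0,0,0,0.015,0.7],
    [0,0,0,0,0,0.02,0.7],
    [0,0,0,0,0,0.01,0.7],
    [0,0,0,0,0,0,0.7],
  ],
)

```text
time: 3.5
tool_pos: [0.6045, -0.1296, 0.2388]
tcp_rot: [-3.132, -0.217, 0.01]
wrist_force: [0.1, 0.5, -0.3]
width: 0.701
grip_force: 0.0
```

Run:
```python
from plan import *
plan([.6095,-.1253,.202],8.2,2)
p=read_camera("scene");t=read_camera("top")
a=cv2.resize(p["color"][110:250,300:420],None,fx=3,fy=3,interpolation=2);b=cv2.resize(t["color"][140:280,320:460],None,fx=3,fy=3,interpolation=2)
cv2.imwrite("pics/c4.png",np.hstack([a,b])[:,:,::-1])
```

```text
t 3.5 pos [ 0.6045 -0.1296  0.2388] force [ 0.1   0.46 -0.29] w 0.701 gf 0.0 total turn [-0.15  0.36 -0.26]
[-0.08  0.18 -0.13] [ 0.0029 -0.0018  0.0184]
[-0.08  0.18 -0.13] [ 0.0028 -0.0018  0.0184]
```

View pics/c4.png

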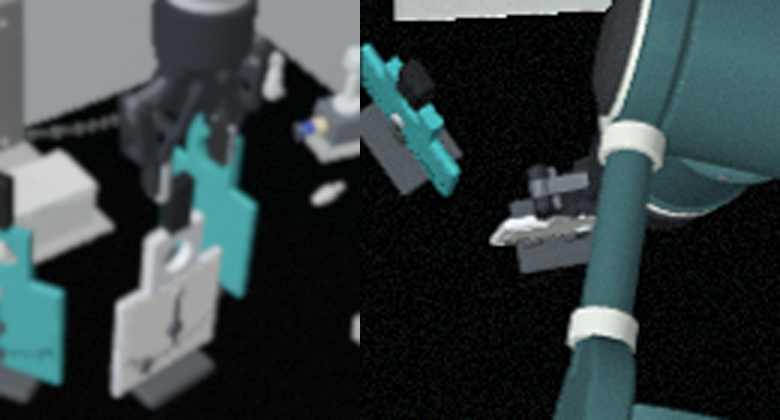

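The left finger at about (165,180) and the right at about (222,150) straddle the grip at (178,190), so I descend with the small correction.

Call:
drive_tool(
  rows=[
    [0,0,0,0.003,-0.002,0.01,0.7],
    [0,0,0,0.003,-0.002,0.01,0.7],
    [0,0,0,0,0,0.01,0.7],
    [0,0,0,0,0,0.007,0.7],
    [0,0,0,0,0,0,0.7],
    [0,0,0,0,0,0,0.7],
  ],
)

```text
time: 4.1
tool_pos: [0.6114, -0.1253, 0.2049]
tcp_rot: [-3.133, -0.218, 0.003]
wrist_force: [0.1, -0.5, 0.8]
width: 0.7
grip_force: 0.0
```

Run:
```python
from plan import *
plan([.6095,-.1253,.202],8.2,1)
p=read_camera("scene");t=read_camera("top")
a=cv2.resize(p["color"][130:230,310:400],None,fx=5,fy=5,interpolation=2);
cv2.imwrite("pics/c5.png",a[:,:,::-1])
```

```text
t 4.1 pos [ 0.6114 -0.1253  0.2049] force [ 0.08 -0.52  0.78] w 0.7 gf 0.0 total turn [-0.04  0.11 -0.24]
[-0.04  0.11 -0.24] [-0.0018 -0.0003  0.0029]
```

View pics/c5.png

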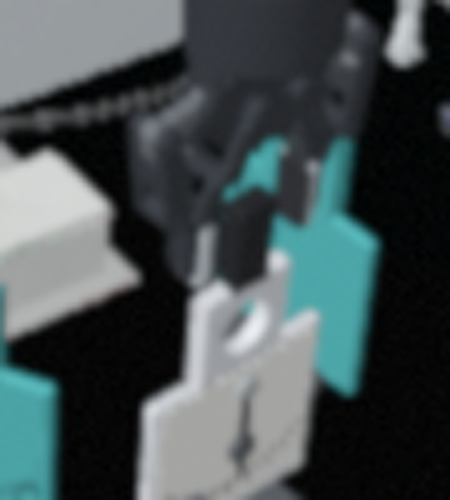

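The fingers straddle the black grip: left pad at about (212,240), right pad at about (300,190), grip at (247,235). Closing.

Call:
drive_tool(
  rows=[
    [0,0,0,0,0,0.001,0.4],
    [0,0,0,0,0,0,0.2],
    [0,0,0,0,0,0,0.1],
    [0,0,0,0,0,0,0.1],
    [0,0,0,0,0,0,0.1],
    [0,0,0,0,0,0,0.1],
    [0,0,0,0,0,0,0.1],
    [0,0,0,0,0,0,0.1],
  ],
  force=60,
)

```text
time: 4.87
tool_pos: [0.6124, -0.1254, 0.2056]
tcp_rot: [3.134, 0.218, 0.002]
wrist_force: [0.3, 1.3, 3.7]
width: 0.271
grip_force: 59.6
```

Call:
drive_tool(
  rows=[
    [0,0,0,0,0,-0.006,0.1],
    [0,0,0,0,0,-0.012,0.1],
    [0,0,0,0,0,-0.015,0.1],
    [0,0,0,-0.006,0,-0.015,0.1],
    [0,0,0,-0.012,0,-0.015,0.1],
    [0,0,0,-0.018,0,-0.012,0.1],
    [0,0,0,-0.02,0,-0.006,0.1],
    [0,0,0,-0.02,0,0,0.1],
  ],
)

```text
time: 5.53
tool_pos: [0.5366, -0.1365, 0.289]
tcp_rot: [3.132, 0.218, 0.005]
wrist_force: [0.2, 0.4, -3.9]
width: 0.274
grip_force: 59.1
```

Run:
```python
from plan import *
y=np.radians(-9);o=np.array([.555,.1775])
e=o-.085*np.array([np.cos(y),np.sin(y)]);print(e)
plan([e[0],e[1],.280],-9,16)
```

```text
[0.47104649 0.19079693]
t 5.5333 pos [ 0.5366 -0.1365  0.289 ] force [ 0.24  0.39 -3.93] w 0.274 gf 59.09044682979584 total turn [ 0.08 -0.19 16.97]
[ 0.01 -0.01  1.06] [-0.0012 -0.0208  0.0005]
[ 0.01 -0.01  1.06] [-0.0016 -0.0208  0.0005]
[ 0.01 -0.01  1.06] [-0.002  -0.0208  0.0005]
[ 0.01 -0.01  1.06] [-0.0024 -0.0207  0.0005]
[ 0.01 -0.01  1.06] [-0.0028 -0.0207  0.0005]
[ 0.01 -0.01  1.06] [-0.0031 -0.0206  0.0005]
[ 0.01 -0.01  1.06] [-0.0035 -0.0206  0.0005]
[ 0.01 -0.01  1.06] [-0.0039 -0.0205  0.0005]
[ 0.01 -0.01  1.06] [-0.0043 -0.0204  0.0005]
[ 0.01 -0.01  1.06] [-0.0047 -0.0203  0.0005]
[ 0.01 -0.01  1.06] [-0.005  -0.0202  0.0005]
[ 0.01 -0.01  1.06] [-0.0054 -0.0202  0.0005]
[ 0.01 -0.01  1.06] [-0.0058 -0.02    0.0005]
[ 0.01 -0.01  1.06] [-0.0061 -0.0199  0.0005]
[ 0.01 -0.01  1.06] [-0.0065 -0.0198  0.0006]
[ 0.01 -0.01  1.06] [-0.0069 -0.0197  0.0006]
```

Call:
drive_tool(
  rows=[
    [0,0,1.1,-0.012,-0.015,0,0.1],
    [0,0,1.1,-0.01,-0.021,0,0.1],
    [0,0,1.1,-0.006,-0.022,0,0.1],
    [0,0,1.1,-0.003,-0.022,0,0.1],
    [0,0,1.1,-0.003,-0.022,0,0.1],
    [0,0,1.1,-0.003,-0.022,0,0.1],
    [0,0,1.1,-0.003,-0.022,0,0.1],
    [0,0,1.1,-0.003,-0.022,0,0.1],
  ],
)

```text
time: 6.2
tool_pos: [0.4814, 0.028, 0.2867]
tcp_rot: [3.141, -0.025, 0.0]
wrist_force: [1.6, -0.2, -4.5]
width: 0.274
grip_force: 59.6
```

Call:
drive_tool(
  rows=[
    [0,0,1.1,-0.003,-0.022,0.001,0.1],
    [0,0,1.1,-0.003,-0.022,0.001,0.1],
    [0,0,1.1,-0.003,-0.022,0.001,0.1],
    [0,0,1.1,-0.003,-0.022,0.001,0.1],
    [0,0,1.1,-0.003,-0.022,0.001,0.1],
    [0,0,1.1,-0.003,-0.016,0.001,0.1],
    [0,0,1.1,-0.003,-0.01,0.001,0.1],
    [0,0,0,0,0,0,0.1],
  ],
)

```text
time: 6.87
tool_pos: [0.4695, 0.166, 0.2794]
tcp_rot: [-3.132, 0.231, 0.001]
wrist_force: [0.4, 0.4, -4.6]
width: 0.276
grip_force: 59.7
```

Run:
```python
from plan import *
y=np.radians(-9);o=np.array([.555,.1775])
e=o-.085*np.array([np.cos(y),np.sin(y)]);print(e)
plan([e[0],e[1],.246],-9,4)
for n in("scene","top"):
    p=read_camera(n); save(p,n+"1.png"); print(n,"eye pred",proj(p,np.array(status.read_state()["tool_pos"])-[0,0,.0606]),"stud head",proj(p,[.5194,.1831,.185]))
p=cv2.imread("pics/scene1.png")[200:300,180:290];t=cv2.imread("pics/top1.png")[180:280,200:310]
cv2.imwrite("pics/c6.png",np.hstack([cv2.resize(p,None,fx=3.6,fy=3.6,interpolation=2),cv2.resize(t,None,fx=3.6,fy=3.6,interpolation=2)]))
```

```text
[0.47104649 0.19079693]
t 6.8667 pos [0.4695 0.166  0.2794] force [ 0.36  0.44 -4.58] w 0.276 gf 59.65030789375305 total turn [-0.04  0.04  0.56]
[-0.01  0.01  0.14] [-0.0005 -0.0062  0.0083]
[-0.01  0.01  0.14] [-0.0005 -0.0062  0.0083]
[-0.01  0.01  0.14] [-0.0005 -0.0062  0.0083]
[-0.01  0.01  0.14] [-0.0006 -0.0062  0.0083]
scene eye pred [280.6950674 257.1632201] stud head [262.19783167 255.78835244]
top eye pred [254.22931093 279.72025452] stud head [246.56653442 254.97637415]
```

View pics/c6.png

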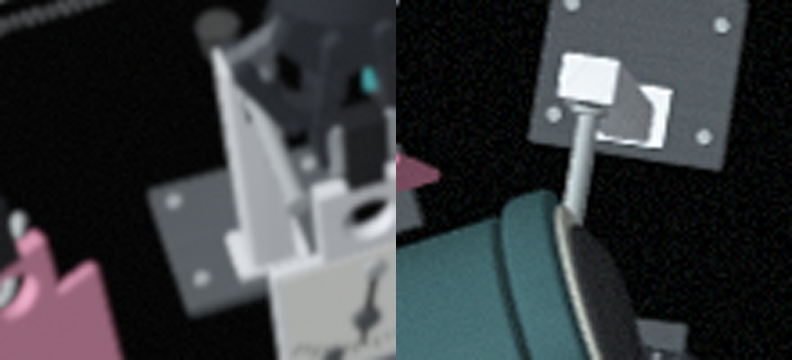

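The hole centre shows at about scene (283,259), matching the predicted (281,257). The stud head is just to its left at (262,256). I line up in front of the head.

Call:
drive_tool(
  rows=[
    [0,0,0.1,0,-0.006,0.008,0.1],
    [0,0,0.1,0,-0.006,0.008,0.1],
    [0,0,0.1,-0.001,-0.006,0.008,0.1],
    [0,0,0.1,0,-0.004,0.008,0.1],
    [0,0,0,0,0,0,0.1],
    [0,0,0,0,0,0,0.1],
  ],
)

```text
time: 7.47
tool_pos: [0.472, 0.1862, 0.2455]
tcp_rot: [3.131, -0.244, -0.004]
wrist_force: [-0.5, -0.6, -3.7]
width: 0.274
grip_force: 59.7
```

```bash
cat > chk.py <<'E'
from plan import *
import sys
n=sys.argv[1]
y=np.radians(-9);o=np.array([.555,.1775]);u=np.array([np.cos(y),np.sin(y)]);v=np.array([-u[1],u[0]])
s=status.read_state();d=s["tool_pos"][:2]-o
print("stud frame x,y",d@u,d@v,"z",s["tool_pos"][2],s["tcp_rot"],s["wrist_force"].round(2),s["torque"].round(2),s["time"])
Rm=R.from_rotvec(s["tcp_rot"]);print("tool axes",Rm.as_matrix().round(3).tolist())
p=read_camera("scene");save(p,"s%s.png"%n)
print("eye pred",proj(p,s["tool_pos"]+Rm.apply([0,0,.0606])))
E
python3 - <<'E'
from plan import *
t=read_camera("top");print("pink edge",onz(t,(212,229),.12))
E
python3 chk.py 2; python3 -c "
import cv2;p=cv2.imread('pics/s2.png')[190:310,200:310];cv2.imwrite('pics/c7.png',cv2.resize(p,None,fx=5,fy=5,interpolation=2))"
```

```text
pink edge [0.57992419 0.26613455 0.12      ]
stud frame x,y -0.0828340797600987 -0.004279570757546908 z 0.24635389044942624 [ 3.13128193e+00 -2.44449509e-01 -1.82007276e-03] [-0.23  0.47 -4.01] [-0.04 -0.03 -0.03] 7.5167
tool axes [[0.988, -0.155, -0.001], [-0.155, -0.988, -0.001], [-0.001, 0.001, -1.0]]
eye pred [271.579952   271.07915647]
```

View pics/c7.png

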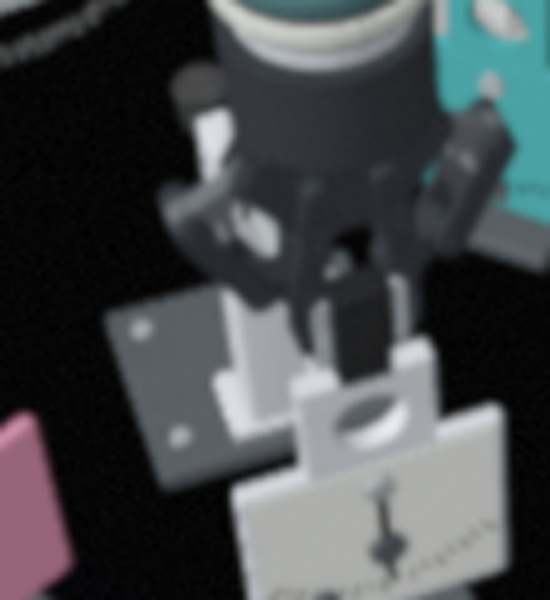

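The eye is at about scene (274,274), as predicted. It sits 4 mm low in y, so I correct that and thread it onto the stud.

Call:
drive_tool(
  rows=[
    [0,0,0,0.004,-0.002,0,0.1],
    [0,0,0,0.006,-0.002,0,0.1],
    [0,0,0,0.008,0,0,0.1],
    [0,0,0,0.008,0,0,0.1],
    [0,0,0,0.008,0,0,0.1],
    [0,0,0,0.008,0,0,0.1],
    [0,0,0,0.004,0,0,0.1],
    [0,0,0,0,0,0,0.1],
  ],
)

```text
time: 8.23
tool_pos: [0.5201, 0.1829, 0.2469]
tcp_rot: [3.132, -0.246, 0.001]
wrist_force: [0.4, 0.3, -5.1]
width: 0.269
grip_force: 59.7
```

```bash
python3 chk.py 3
```

```text
stud frame x,y -0.03534277599776132 -0.00017124193918993208 z 0.2469293808094203 [ 3.13188635e+00 -2.46171090e-01  6.31499294e-04] [ 0.39  0.33 -5.06] [ 0.05  0.14 -0.02] 8.2333
tool axes [[0.988, -0.156, 0.0], [-0.156, -0.988, -0.0], [0.0, 0.0, -1.0]]
eye pred [262.10119116 255.11306606]
```

Call:
drive_tool(
  rows=[
    [0,0,0,0.005,0,0,0.1],
    [0,0,0,0.007,0,0,0.1],
    [0,0,0,0.008,0,0,0.1],
    [0,0,0,0.008,0,0,0.1],
    [0,0,0,0.006,0,0,0.1],
    [0,0,0,0.002,0,0,0.1],
    [0,0,0,0,0,0,0.1],
  ],
)

```text
time: 8.87
tool_pos: [0.5551, 0.1774, 0.2469]
tcp_rot: [3.132, -0.246, -0.0]
wrist_force: [-0.3, 0.9, -4.7]
width: 0.271
grip_force: 59.7
```

```bash
python3 chk.py 4
python3 - <<'E'
import cv2,numpy as np
from h import *
p=cv2.imread("pics/s4.png")
# is stud head visible in front of the gauge?  print grey patch round the eye
g=cv2.cvtColor(p,cv2.COLOR_BGR2GRAY);print(g[225:262,238:280:1][::2])
E
```

```text
stud frame x,y 9.867741690157056e-05 -6.665336137554541e-05 z 0.24689057767317066 [ 3.13195292e+00 -2.45658698e-01 -8.98146437e-05] [-0.28  0.88 -4.67] [0.04 0.03 0.05] 8.8667
tool axes [[0.988, -0.156, -0.0], [-0.156, -0.988, -0.0], [-0.0, 0.0, -1.0]]
eye pred [256.74156062 243.55128536]
[[  7  35 111 167 153 101  56  45  74 120 134 127  94  53  33  31  32  31
   32  32  30  29  31  34  69 113 126 104  68  42  26  11   6   5   6   6
    6   5   3   6   5   7]
 [  5  20  94 159 168 131  77  50  64 101 126 127 102  62  37  31  32  31
   32  30  30  31  32  32  60 102 120 105  66  31  13   8   6   6   5   7
    4   5   6   4   6   7]
 [  7  11  62 132 177 171 125  72  60  95 126 130 108  72  41  32  32  31
   32  31  31  30  29  32  49  86 111 101  74  65  72  56  25   6   2   3
    5   6   5   5   6   6]
 [  5   7  36 113 178 192 165 111  70  89 130 137 122  86  47  33  31  31
   32  33  31  31  31  34  65 113 148 166 178 187 192 162  98  35   6   6
    5   7   4   7   3   6]
 [  4   5  22  95 167 193 188 163 145 147 152 145 128  93  52  32  31  31
   31  31  30  29  31  43 117 186 20
[... 1815 characters left out ...]
 [ 95  96  99 106 116 126 146 177 191 180 168 165 165 165 166 166 168 172
  173 175 177 182 180 168 152 139 134 133 147 165 172 174 173 173 174 174
  174 174 174 174 173 173]
 [152 169 180 190 202 208 211 212 207 188 174 174 174 177 180 178 180 179
  176 176 173 164 148 136 130 127 129 140 157 169 173 174 174 174 173 174
  174 174 173 174 173 174]
 [212 212 209 206 203 197 193 190 186 183 180 177 175 176 174 174 174 174
  173 174 175 160 139 127 125 131 149 165 171 173 174 174 173 174 174 173
  173 173 173 173 174 174]
 [191 187 184 183 180 177 176 175 174 173 174 174 174 173 174 173 174 173
  173 173 166 149 127 114 123 149 167 173 173 173 173 173 174 173 173 173
  174 174 174 173 174 174]]
```

The grey patch shows the stud crossing the hole from the column to its head at about (264,259), so the eye is threaded. Lowering.

Call:
drive_tool(
  rows=[
    [0,0,0,0,0,0.003,0.1],
    [0,0,0,0,0,0.004,0.1],
    [0,0,0,0,0,0.003,0.1],
    [0,0,0,0,0,0.001,0.1],
    [0,0,0,0,0,0,0.1],
    [0,0,0,0,0,0,0.1],
  ],
)

```text
time: 9.42
tool_pos: [0.5542, 0.1776, 0.2359]
tcp_rot: [3.132, -0.245, -0.0]
wrist_force: [-0.1, -0.2, -3.1]
width: 0.273
grip_force: 59.8
```

Call:
drive_tool(
  rows=[
    [0,0,0,0,0,0.001,0.1],
    [0,0,0,0,0,0.001,0.1],
    [0,0,0,0,0,0,0.1],
    [0,0,0,0,0,0,0.1],
  ],
)

```text
time: 9.75
tool_pos: [0.5545, 0.1777, 0.2344]
tcp_rot: [-3.132, 0.245, -0.001]
wrist_force: [-0.5, 0.4, -1.7]
width: 0.271
grip_force: 59.8
```

```bash
python3 chk.py 5
```

```text
stud frame x,y -0.0004981637961661268 8.34999020695339e-05 z 0.23436553442179398 [-3.13178318e+00  2.44933059e-01 -7.18284543e-04] [-0.46  0.43 -1.66] [-0.03  0.05 -0.01] 9.75
tool axes [[0.988, -0.155, 0.0], [-0.155, -0.988, 0.0], [0.0, -0.0, -1.0]]
eye pred [257.23040772 247.6628722 ]
```

Call:
drive_tool(
  rows=[
    [0,0,0,0,0,0.001,0.1],
    [0,0,0,0,0,0.0005,0.1],
    [0,0,0,0,0,0,0.1],
    [0,0,0,0,0,0,0.1],
  ],
)

```text
time: 10.13
tool_pos: [0.5546, 0.1776, 0.2328]
tcp_rot: [-3.132, 0.245, -0.001]
wrist_force: [-0.7, -0.2, -0.9]
width: 0.269
grip_force: 59.9
```

```bash
cat > face.py <<'E'
from h import *
def face(n=4,S=3,eo=.0606):
    s=status.read_state();Rm=R.from_rotvec(s["tcp_rot"]);eye=s["tool_pos"]+Rm.apply([0,0,eo])
    ims=[read_camera("scene") for _ in range(n)];p=ims[-1]
    g=np.mean([cv2.cvtColor(i["color"],cv2.COLOR_RGB2GRAY).astype(np.float32) for i in ims],0)
    # face coords mm: a=gauge y, b=height above foot ; gauge axes: x=tool x, y=-tool y, z=-tool z
    W=lambda a,b: eye+Rm.apply(np.array([-4,-a,-(b-145)])/1e3)
    # image out: col=(70-a)*S (gauge +y on the left, as seen from front), row=(130-b)*S
    c=[(60,125),(-60,125),(-60,5),(60,5)]
    H=cv2.getPerspectiveTransform(np.float32([[(70-a)*S,(130-b)*S] for a,b in c]),np.float32([proj(p,W(a,b)) for a,b in c]))
    return g,cv2.warpPerspective(g,H,(140*S,130*S),flags=cv2.WARP_INVERSE_MAP|cv2.INTER_CUBIC),ims[-1],W
if __name__=="__main__":
    g,f,p,W=face(); cv2.imwrite("pics/f.png",f)
    print(status.read_state()["time"],status.read_state()["wrist_force"])
    k=cv2.resize(f,(70,65),interpolation=cv2.INTER_AREA)  # 2 mm cells
    print("cols a=69..-69 step 2; rows b")
    for i in range(65): print(129-2*i,''.join(" .:-=+*#%@"[int(min(9,max(0,(255-v)/25.6)))] for v in k[i]))
    for nm in("pointer_tip","mark_tip","pointer","mark","gauge"):
        for m in masks_of(p,nm)[:3]:
            ys,xs=np.nonzero(m["mask"]);print(nm,round(m["score"],2),m["bbox"],xs.mean().round(1),ys.mean().round(1),len(xs))
E
python3 face.py
```

```text
10.3333 [-0.66457303  0.92052869  0.1157048 ]
cols a=69..-69 step 2; rows b
129 *********+++++++++++-::---------::::::---:::------=*#%%%%%%%%%%@@@@@@@
127 ******+++++++++++++=-::---------::::::------------=+**********#%@@@@@@
125 *****++====-===-==---::----------:::::-------------=======++==+*%@@@@@
123 *****+=-:::::::::::::::-----------::::--===--------------------+*%@@@@
121 *****+-:::::::::::..:::----------------====-------:::::::::::::-+#@@@@
119 *****+-..............::---------------======-----:::..........::=#@@@@
117 *****+:..............::-------------========-----::............:=*%@@@
115 *****+-::::.:::::...:::-------------========-----::::.:.::::::::=*%@@@
113 *****+-::::::::::::::::-------------====+==------::::::::::::::-=*%@@@
111 *****+-:::::::::::::::::::-:::-::---=======---::-::::::::::::::-=*%@@@
109 *****+-::::::::::::::::::--:::-::----=====----::-::::::::::::::-+*%@@@
107 *****+-:-----:------------------------====------------::--------+*%@@@
105 *****+-:--------------------------------------------------------+*%@@@
103 *****+-:-------------------------------------
[... 3618 characters left out ...]
++++++++++++++++*********#%@@@@
3 @@@@@@@%%%%%%%%##***********+**++**++**+*++++*++**+++***########%%@@@@
1 @@@@@@@@@@@@@@@%#**************************************#%%%%%%%%%@@@@@
pointer_tip 0.62 [293.5, 205.9, 301.2, 226.3] 297.7 214.6 81
pointer_tip 0.5 [256.6, 257.8, 268.0, 282.8] 261.4 271.0 90
pointer 0.49 [292.4, 205.3, 300.5, 223.7] 297.6 213.9 68
pointer 0.43 [259.1, 263.0, 262.9, 279.4] 261.8 272.0 50
gauge 0.77 [163.7, 255.4, 217.0, 335.4] 187.4 299.2 2576
gauge 0.73 [277.8, 166.8, 319.5, 245.2] 300.0 210.8 2042
gauge 0.6 [232.9, 220.3, 285.6, 301.2] 260.1 268.2 2579[ WARN:0@2.630] global loadsave.cpp:1063 imwrite_ Unsupported depth image for selected encoder is fallbacked to CV_8U.
```

The numeric rectified face shows the plate edges at a=+57.6 and -59 mm. The pointer is vertical near a=-2 mm, and the mark tab is centred near a=+26, b=25 mm, about 18° about the pivot. Rocking 16° about the eye first.

Call:
drive_tool(
  rows=[
    [-1.5,0,0,0,-0.0016,0,0.1],
    [-2,0,0,0,-0.0021,0,0.1],
    [-2.5,0,0,0,-0.0026,0,0.1],
    [-2.5,0,0,0,-0.0026,0,0.1],
    [-2.5,0,0,0,-0.0026,0,0.1],
    [-2.5,0,0,0,-0.0026,0,0.1],
    [-1.5,0,0,0,-0.0016,0,0.1],
    [-1,0,0,0,-0.0011,0,0.1],
  ],
)

```text
time: 11.25
tool_pos: [0.5571, 0.1942, 0.2301]
tcp_rot: [2.853, -0.222, -0.031]
wrist_force: [0.3, -1.3, -1.0]
width: 0.27
grip_force: 60.1
```

Call:
drive_tool(
  rows=[
    [0,0,0,0,0,0,0.1],
    [0,0,0,0,0,0,0.1],
    [0,0,0,0,0,0,0.1],
    [0,0,0,0,0,0,0.1],
    [0,0,0,0,0,0,0.1],
    [0,0,0,0,0,0,0.1],
    [0,0,0,0,0,0,0.1],
    [0,0,0,0,0,0,0.1],
  ],
)

```text
time: 11.92
tool_pos: [0.5571, 0.1942, 0.2306]
tcp_rot: [2.855, -0.224, -0.031]
wrist_force: [0.7, 2.0, -0.3]
width: 0.272
grip_force: 60.2
```

Call:
drive_tool(
  rows=[
    [0,0,0,0,0,0,0.1],
    [0,0,0,0,0,0,0.1],
    [0,0,0,0,0,0,0.1],
    [0,0,0,0,0,0,0.1],
    [0,0,0,0,0,0,0.1],
    [0,0,0,0,0,0,0.1],
    [0,0,0,0,0,0,0.1],
    [0,0,0,0,0,0,0.1],
  ],
)

```text
time: 12.58
tool_pos: [0.557, 0.1941, 0.2305]
tcp_rot: [2.855, -0.223, -0.031]
wrist_force: [1.8, 2.4, -0.9]
width: 0.275
grip_force: 60.2
```

Run:
```python
from face import *
s=status.read_state();Rm=R.from_rotvec(s["tcp_rot"]);M=Rm.as_matrix()
e=s["tool_pos"]+Rm.apply([0,0,.0606]);y=np.radians(-9);u=np.array([np.cos(y),np.sin(y)]);v=np.array([-u[1],u[0]]);d=e[:2]-[.555,.1775]
print("t",s["time"],"tilt",np.degrees(np.arctan2(-M[:2,2]@v,-M[2,2])),"fore",np.degrees(np.arctan2(-M[:2,2]@u,-M[2,2])),"eye stud frame",d@u,d@v,e[2],s["wrist_force"],s["torque"])
g,f,p,W=face(6);np.save("f2.npy",f)
k=cv2.resize(f,(70,65),interpolation=cv2.INTER_AREA)
for i in range(4,64): print(129-2*i,''.join(" .:-=+*#%@"[int(min(9,max(0,(255-x)/25.6)))] for x in k[i]))
```

```text
t 12.5833 tilt 15.987307636827634 fore -0.023710683561559993 eye stud frame -0.000576350221659627 1.8866731669808676e-05 0.1721953978647358 [ 1.83438682  2.44597257 -0.90201809] [ 0.69328574 -0.26677855  0.01203403]
121 *****+-:.............:---------------==----------:.............:=#@@@@
119 *****+-..............:------------======---------:.............:=#@@@@
117 *****+-:.............:----------=======----------:.............:=#@@@@
115 *****+-:.............:----------=======---------::.............:=#@@@@
113 *****+=::::::::::::::::---------=======-:::::::::::...:::::::::-=#@@@@
111 *****+=--::::::::::::::--:-:----======--:::::::::::::::::::::::-+#@@@@
109 *****+=---:::::::::::-----------======--::::::::::::::::::::::-=+#@@@@
107 *****+=--------------------------=====--:::::::::::::::::::::--=+#@@@@
105 +****+=--------------------------------------------------------=+#@@@@
103 +****+=--------------------------------------------------------=+#%@@@
101 ++***+=--------------------------------------------------------=+#%@@@
99 =+***+=------------------------------=------------------
[... 2862 characters left out ...]
-------------------------------=+#%@@@
19 @@@@@#+---------==+***+=---------------------------------------=+#%@@@
17 @@@@%#+----------=++++=----------------------------------------=+#%@@@
15 @@@@%#+----------===+==----------------------------------------=+#%@@@
13 @@@@%#+=----------=====----------------------------------------=+#@@@@
11 @@@@@#+=----------======---------------------------------------=*#@@@@
9 @@@@@#*+=======================================================+*%@@@@
7 @@@@@%#+++++++++=====+++==============================+++=====++#%@@@@
5 @@@@@@%#********+++++++++++++++++++++++++++++++++++++++*********#@@@@@
3 @@@@@@%%########*++++++++++++++++++++++++++++++++++++**#########%@@@@@
```

```bash
cat > feat.py <<'E'
from face import *
S=3
def feat(f):
    f=f.astype(float);A=lambda c:70-(c+.5)/S;Bv=lambda r:130-(r+.5)/S
    rr,cc=np.indices(f.shape);a=A(cc);b=Bv(rr)
    base=np.median(f[(np.abs(a)<50)&(b>15)&(b<100)]);D=np.clip(base-f-45,0,None)
    # mark: largest dark blob with b<34
    m=((D>0)&(b<34)&(b>8)&(a>5)&(a<45)).astype(np.uint8)
    n,l,st,ce=cv2.connectedComponentsWithStats(m);i=1+np.argmax(st[1:,4]);w=D*(l==i);mk=((w*a).sum()/w.sum(),(w*b).sum()/w.sum())
    # pointer: rows b 66..92, centroid per row; 
    D2=np.clip(base-f-8,0,None);pa=[];pb=[]
    for r in range(f.shape[0]):
        if 66<Bv(r)<88:
            k=(a[r]>-15)&(a[r]<25);c=np.argmax(D2[r]*k);k=np.abs(cc[r]-c)<8;w=D2[r]*k;pa.append((w*a[r]).sum()/w.sum());pb.append(Bv(r))
    ln=np.polyfit(pb,pa,1)
    ed=[]
    for lo,hi in((45,68),(-68,-45)):
        e=[]
        for r in range(f.shape[0]):
            if 20<Bv(r)<100:
                row=f[r];k=np.where((A(np.arange(f.shape[1]))>lo)&(A(np.arange(f.shape[1]))<hi))[0];gr=np.abs(np.diff(cv2.GaussianBlur(row.reshape(1,-1),(9,1),2)[0]))[k[:-1]];e.append(A(k[np.argmax(gr)]+.5))
        ed.append(np.median(e))
    return mk,ln,ed
def rep(f,name):
    mk,ln,ed=feat(f);c=np.mean(ed)
    print(name,"mark",np.round(mk,2),"pointer at b=77: %.2f slope deg %.2f"%(np.polyval(ln,77),-np.degrees(np.arctan(ln[0]))),"at mark b: %.2f"%np.polyval(ln,mk[1]),"edges",np.round(ed,2),"centre %.2f"%c)
E
python3 - <<'E'
from feat import *
rep(cv2.imread("pics/f.png",0),"tilt0");rep(np.load("f2.npy"),"tilt16")
E
```

```text
tilt0 mark [25.78 24.44] pointer at b=77: -3.82 slope deg -0.83 at mark b: -4.58 edges [ 58.33 -60.67] centre -1.17
tilt16 mark [28.51 24.74] pointer at b=77: 4.86 slope deg 15.51 at mark b: 19.37 edges [ 58.   -60.67] centre -1.33
```

Call:
drive_tool(
  rows=[
    [-1,0,0,0,-0.0011,0,0.1],
    [-1.5,0,0,0,-0.0016,0,0.1],
    [-1,0,0,0,-0.0011,0,0.1],
    [-0.5,0,0,0,-0.0005,0,0.1],
    [0,0,0,0,0,0,0.1],
    [0,0,0,0,0,0,0.1],
    [0,0,0,0,0,0,0.1],
    [0,0,0,0,0,0,0.1],
  ],
)

```text
time: 13.55
tool_pos: [0.5573, 0.1976, 0.2291]
tcp_rot: [2.784, -0.218, -0.039]
wrist_force: [0.6, -1.7, -0.8]
width: 0.279
grip_force: 60.1
```

Call:
drive_tool(
  rows=[
    [0,0,0,0,0,0,0.1],
    [0,0,0,0,0,0,0.1],
    [0,0,0,0,0,0,0.1],
    [0,0,0,0,0,0,0.1],
    [0,0,0,0,0,0,0.1],
    [0,0,0,0,0,0,0.1],
    [0,0,0,0,0,0,0.1],
    [0,0,0,0,0,0,0.1],
  ],
)

```text
time: 14.22
tool_pos: [0.5574, 0.1979, 0.2291]
tcp_rot: [2.784, -0.218, -0.039]
wrist_force: [-1.3, -3.3, -1.2]
width: 0.272
grip_force: 60.0
```

Call:
drive_tool(
  rows=[
    [0,0,0,0,0,0,0.1],
    [0,0,0,0,0,0,0.1],
    [0,0,0,0,0,0,0.1],
    [0,0,0,0,0,0,0.1],
    [0,0,0,0,0,0,0.1],
    [0,0,0,0,0,0,0.1],
    [0,0,0,0,0,0,0.1],
    [0,0,0,0,0,0,0.1],
  ],
)

```text
time: 14.88
tool_pos: [0.5575, 0.1981, 0.2291]
tcp_rot: [2.785, -0.218, -0.039]
wrist_force: [-1.9, -3.4, -1.0]
width: 0.274
grip_force: 60.0
```

```bash
cat > st.py <<'E'
from feat import *
import sys
s=status.read_state();Rm=R.from_rotvec(s["tcp_rot"]);M=Rm.as_matrix()
e=s["tool_pos"]+Rm.apply([0,0,.0606]);y=np.radians(-9);u=np.array([np.cos(y),np.sin(y)]);v=np.array([-u[1],u[0]]);d=e[:2]-[.555,.1775]
print("t",s["time"],"tilt",np.degrees(np.arctan2(-M[:2,2]@v,-M[2,2])),"fore",np.degrees(np.arctan2(-M[:2,2]@u,-M[2,2])),"eye stud frame",d@u,d@v,e[2],s["wrist_force"],s["torque"])
g,f,p,W=face(8);np.save(sys.argv[1]+".npy",f);save(p,sys.argv[1]+".png");rep(f,"now")
E
python3 st.py f20
```

```text
t 14.8833 tilt 20.003219471159916 fore -0.011585421616748132 eye stud frame -0.0007130811456571017 -3.700402241097766e-05 0.17220204987023477 [-1.92425089 -3.38540788 -0.98820261] [-0.24172081  0.18754614 -0.10694211]
now mark [28.29 25.07] pointer at b=77: 7.05 slope deg 19.51 at mark b: 25.45 edges [ 58.33 -61.  ] centre -1.33
```

```bash
sed -i 's/base-f-8,0/base-f-22,0/' feat.py
cat > lsq.py <<'E'
from feat import *
from scipy.optimize import least_squares
p=read_camera("scene");y=np.radians(-9)
Rg=lambda t:R.from_euler('z',y)*R.from_euler('x',-t,degrees=True)
eye=np.array([.555,.1775,.1722])+R.from_euler('z',y).apply([-.0006,0,0])
def app(t,X,w):  # gauge point mm (x,a,b) -> apparent face (a,b) mm
    P=lambda x,a,b:proj(p,eye+Rg(t).apply(np.array([x,a,b-145])/1e3))
    c=[(60,125),(-60,125),(-60,5),(60,5)]
    H=cv2.getPerspectiveTransform(np.float32([P(-4,*q) for q in c]),np.float32(c))
    return cv2.perspectiveTransform(np.float32([[P(*X)+w]]),H)[0,0]
obs=[]
for t,n in((0.,"pics/f.png"),(15.99,"f2.npy"),(20.,"f20.npy")):
    f=cv2.imread(n,0) if n.endswith("png") else np.load(n); rep(f,n); mk,ln,ed=feat(f); obs.append((t,mk,ln))
def res(q,full=True):
    mu,r,dm,dp,wx,wy=q;out=[]
    for t,mk,ln in obs:
        m=app(t,(-4-dm,r*np.sin(mu),108-r*np.cos(mu)),[wx,wy]);out+=list((m-mk)/[.5,1.])
        for rr in(25,40):
            a,b=app(t,(-4-dp,rr*np.sin(np.radians(t)),108-rr*np.cos(np.radians(t))),[wx,wy]);out.append((a-np.polyval(ln,b))/.5)
    return np.array(out+[(dm-2)/2,(dp-6)/3,wx/1,wy/1.5])
s=least_squares(res,[.37,85,2,6,0,0]);C=np.linalg.inv(s.jac.T@s.jac)
print("mu deg",np.degrees(s.x[0]),"+-",np.degrees(C[0,0]**.5),s.x.round(2),"\n",s.fun.round(2))
E
python3 lsq.py
```

```text
pics/f.png mark [25.78 24.44] pointer at b=77: -3.84 slope deg -0.81 at mark b: -4.58 edges [ 58.33 -60.67] centre -1.17
f2.npy mark [28.51 24.74] pointer at b=77: 4.86 slope deg 15.55 at mark b: 19.40 edges [ 58.   -60.67] centre -1.33
f20.npy mark [28.29 25.07] pointer at b=77: 7.05 slope deg 19.56 at mark b: 25.50 edges [ 58.33 -61.  ] centre -1.33Traceback (most recent call last):
  File "lsq.py", line 21, in <module>
    s=least_squares(res,[.37,85,2,6,0,0]);C=np.linalg.inv(s.jac.T@s.jac)
                                            ~~~~~~~~~~~~~^^^^^^^^^^^^^^^
    ainv = _umath_linalg.inv(a, signature=signature)
    raise LinAlgError("Singular matrix")
numpy.linalg.LinAlgError: Singular matrix
```

```bash
sed -i 's/cv2.perspectiveTransform(np.float32(\[\[P(\*X)+w\]\])/cv2.perspectiveTransform(np.float64([[P(*X)+w]])/; s/\[.37,85,2,6,0,0\])/[.37,85,2,6,.1,.1],diff_step=1e-3,x_scale=[.02,1,1,1,.3,.3])/' lsq.py; python3 lsq.py | tail -3
```

```text
mu deg 20.913147529219682 +- 0.6641236539718096 [ 0.37 80.17  2.59  7.14  1.07  0.91] 
 [ 0.38  0.7   0.1   0.49 -0.95 -0.16 -0.24 -0.04  0.56 -0.54 -0.09  0.11
  0.3   0.38  1.07  0.6 ]
```

```bash
cat > lsq2.py <<'E'
import lsq as L
from lsq import *
# start picture: gauge standing at yaw 7.9, other view angle
g0=cv2.cvtColor(cv2.imread("pics/scene0.png"),cv2.COLOR_BGR2GRAY).astype(np.float32)
Y=np.radians(7.9);o=np.array([.6108,-.1253,0]);P0=lambda x,a,b:proj(p,o+R.from_euler('z',Y).apply(np.array([x,a,b])/1e3))
c=[(60,125),(-60,125),(-60,5),(60,5)]
H=cv2.getPerspectiveTransform(np.float32([[(70-a)*3,(130-b)*3] for a,b in c]),np.float32([P0(-4,*q) for q in c]))
f=cv2.warpPerspective(g0,H,(420,390),flags=cv2.WARP_INVERSE_MAP|cv2.INTER_CUBIC)
k=cv2.resize(f,(70,65),interpolation=cv2.INTER_AREA)
for i in range(6,64,2): print(129-2*i,''.join(" .:-=+*#%@"[int(min(9,max(0,(255-x)/25.6)))] for x in k[i]))
rep(f,"start");mk,ln,ed=feat(f)
Hi=cv2.getPerspectiveTransform(np.float32([P0(-4,*q) for q in c]),np.float32(c))
app0=lambda X,w:cv2.perspectiveTransform(np.float64([[P0(*X)+w]]),Hi)[0,0]
def res2(q):
    mu,r,dm,dp=q[:4];out=list(L.res(q[:6]));w=q[6:]
    out+=list((app0((-4-dm,r*np.sin(mu),108-r*np.cos(mu)),w)-mk)/[.6,1.2])
    for rr in(25,40):
        a,b=app0((-4-dp,0,108-rr),w);out.append((a-np.polyval(ln,b))/.6)
    return np.array(out+list(w/1.5))
s=least_squares(res2,[.37,85,2,6,.1,.1,.1,.1],diff_step=1e-3,x_scale=[.02,1,1,1,.3,.3,.3,.3]);C=np.linalg.inv(s.jac.T@s.jac)
print("mu deg",np.degrees(s.x[0]),"+-",np.degrees(C[0,0]**.5),s.x.round(2),"\n",s.fun.round(2))
E
python3 lsq2.py | tail -36
```

```text
mu deg 20.913147529219682 +- 0.6641236539718096 [ 0.37 80.17  2.59  7.14  1.07  0.91] 
 [ 0.38  0.7   0.1   0.49 -0.95 -0.16 -0.24 -0.04  0.56 -0.54 -0.09  0.11
  0.3   0.38  1.07  0.6 ]
117 @@#*-:...:::::::::::::::----------------------------::::::::::::--====
113 @@%*=:::::::::::::::::::------------------------------:::::::::---====
109 @@%*=-:::--------------------------------------------------------=====
105 @@%*=-:::--------------------------------------------------------=====
101 @@%*=-::::-------------------------------------------------------=====
97 @@#*=-::::-------------------------------===---------------------=====
93 @@#*=-::::----------------------------========-------------------=====
89 @%#+=-:::-----------------------------==++====-------------------=====
85 @@#+=-::::----------------------------=+++===--------------------=====
81 @@#+=-::::----------------------------=++++=--------------------======
77 @@#*=-::::----------------------------=++*+=--------------------======
73 @@#+=-::::----------------------------=++*+=--------------------==+++=
69 @@#+-::::--------
[... 883 characters left out ...]
--------=++****++===-----==-----==------------------=+*#%@
17 @@@%*=-::------------==++*++===---------------------------------=+*#%@
13 @@@@%*=-----===----======+++=====-=-----==-------=-----=====---==+*#%@
9 @@@@@%*+===+++++==========++++==========================+++++===++*#%@
5 @@@@@@@%#**####**++++++++++++++++++++++++++++++++++++++++*********#%%@
start mark [20.02 24.66] pointer at b=77: -12.06 slope deg -2.57 at mark b: -14.41 edges [ 63. -62.] centre 0.50
mu deg 21.08962877936506 +- 0.38964607403813795 [ 0.37 79.86  3.29  6.86  1.07  0.75  1.37  0.11] 
 [ 0.22  0.73  0.1   0.49 -0.95 -0.17 -0.21 -0.02  0.61 -0.56 -0.05  0.14
  0.65  0.29  1.07  0.5   0.15 -0.   -0.56  0.5   0.91  0.08]
```

Fit gives the mark at 21.1° ± 0.4. I add the last degree, plus 0.8 mm down so the stud carries the full weight, then wait for it to settle.

Call:
drive_tool(
  rows=[
    [-0.5,0,0,0,-0.0006,0.0003,0.1],
    [-0.5,0,0,0,-0.0008,0.0004,0.1],
    [0,0,0,0,0,0,0.1],
    [0,0,0,0,0,0,0.1],
    [0,0,0,0,0,0,0.1],
    [0,0,0,0,0,0,0.1],
    [0,0,0,0,0,0,0.1],
    [0,0,0,0,0,0,0.1],
  ],
)

```text
time: 16.1
tool_pos: [0.5578, 0.1991, 0.2281]
tcp_rot: [2.768, -0.217, -0.04]
wrist_force: [-1.1, -3.2, 0.5]
width: 0.275
grip_force: 60.1
```

Call:
drive_tool(
  rows=[
    [0,0,0,0,0,0,0.1],
    [0,0,0,0,0,0,0.1],
    [0,0,0,0,0,0,0.1],
    [0,0,0,0,0,0,0.1],
    [0,0,0,0,0,0,0.1],
    [0,0,0,0,0,0,0.1],
    [0,0,0,0,0,0,0.1],
    [0,0,0,0,0,0,0.1],
  ],
)

```text
time: 16.77
tool_pos: [0.5578, 0.1992, 0.2281]
tcp_rot: [2.768, -0.216, -0.04]
wrist_force: [-0.7, -3.3, -0.5]
width: 0.271
grip_force: 60.1
```

Call:
drive_tool(
  rows=[
    [0,0,0,0,0,0,0.1],
    [0,0,0,0,0,0,0.1],
    [0,0,0,0,0,0,0.1],
    [0,0,0,0,0,0,0.1],
    [0,0,0,0,0,0,0.1],
    [0,0,0,0,0,0,0.1],
    [0,0,0,0,0,0,0.1],
    [0,0,0,0,0,0,0.1],
  ],
)

```text
time: 17.43
tool_pos: [0.5578, 0.1991, 0.228]
tcp_rot: [2.768, -0.216, -0.04]
wrist_force: [-0.1, -2.4, -0.7]
width: 0.275
grip_force: 60.1
```

Call:
drive_tool(
  rows=[
    [0,0,0,0,0,0,0.1],
    [0,0,0,0,0,0,0.1],
    [0,0,0,0,0,0,0.1],
    [0,0,0,0,0,0,0.1],
    [0,0,0,0,0,0,0.1],
    [0,0,0,0,0,0,0.1],
    [0,0,0,0,0,0,0.1],
    [0,0,0,0,0,0,0.1],
  ],
)

```text
time: 18.1
tool_pos: [0.5578, 0.1991, 0.228]
tcp_rot: [2.768, -0.216, -0.04]
wrist_force: [-0.1, -2.1, 0.3]
width: 0.275
grip_force: 60.1
```

```bash
python3 st.py f21; sed 's/(20.,"f20.npy"))/(20.,"f20.npy"),(21.,"f21.npy"))/' lsq.py > lsqb.py; sed 's/lsq as L/lsqb as L/;s/from lsq /from lsqb /' lsq2.py >lsq2b.py; python3 lsq2b.py|tail -4
python3 - <<'E'
import cv2,numpy as np
p=cv2.imread('pics/f21.png')[195:315,205:315];a=cv2.resize(p,None,fx=4,fy=4,interpolation=2)
f=cv2.cvtColor(np.clip(np.load('f21.npy'),0,255).astype(np.uint8),cv2.COLOR_GRAY2BGR);f=cv2.resize(f[:,60:360],(350,480))
cv2.imwrite('pics/c8.png',np.hstack([a,f]))
E
```

```text
t 18.1 tilt 20.993262256028352 fore -0.027226961679690083 eye stud frame -0.0005791433618210633 8.833808573038456e-05 0.17147119929083549 [-0.13852346 -2.09748012  0.28076345] [-0.11608549  0.01074899 -0.01967419]
now mark [28.84 24.78] pointer at b=77: 7.62 slope deg 19.53 at mark b: 26.15 edges [ 58.33 -60.67] centre -1.17
mu deg 21.195450489008227 +- 0.3332365120668603 [ 0.37 79.74  3.35  6.82  1.1   0.74  1.38  0.13] 
 [ 0.23  0.82 -0.03  0.35 -0.89 -0.11 -0.35 -0.15  0.68 -0.5  -0.2   0.
 -0.13 -0.22  0.02  0.8   0.67  0.27  1.1   0.49  0.14 -0.   -0.56  0.51
  0.92  0.09]
```

View pics/c8.png

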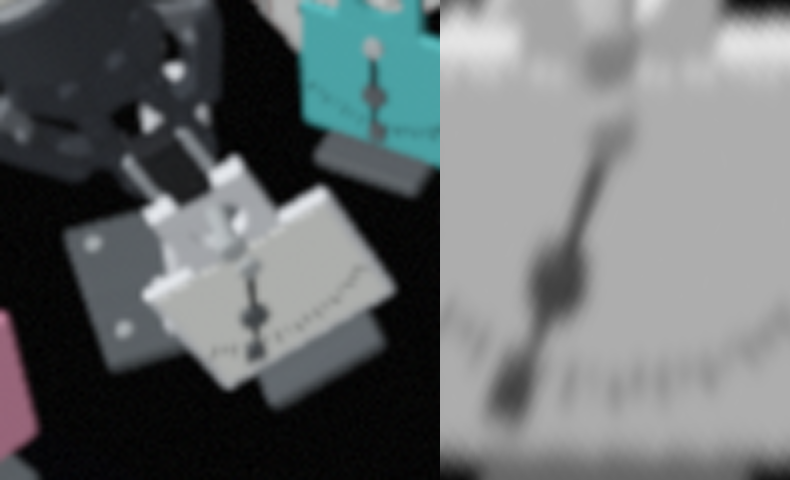

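The picture shows the gauge hung on the stud and tilted. The pointer runs from its pivot at crop (252,270) through the bob at (256,317), and its tip meets the mark tab at (257,350). The refined fit gives 21.2° against a tilt of 21.0°, so I make a last 0.2° nudge and settle.

Call:
drive_tool(
  rows=[
    [-0.2,0,0,0,-0.0002,0,0.1],
    [0,0,0,0,0,0,0.1],
    [0,0,0,0,0,0,0.1],
    [0,0,0,0,0,0,0.1],
    [0,0,0,0,0,0,0.1],
    [0,0,0,0,0,0,0.1],
    [0,0,0,0,0,0,0.1],
    [0,0,0,0,0,0,0.1],
  ],
)

```text
time: 19.22
tool_pos: [0.5578, 0.1993, 0.228]
tcp_rot: [2.764, -0.216, -0.04]
wrist_force: [-0.7, -2.9, -0.7]
width: 0.276
grip_force: 60.2
```

Call:
drive_tool(
  rows=[
    [0,0,0,0,0,0,0.1],
    [0,0,0,0,0,0,0.1],
    [0,0,0,0,0,0,0.1],
    [0,0,0,0,0,0,0.1],
    [0,0,0,0,0,0,0.1],
    [0,0,0,0,0,0,0.1],
    [0,0,0,0,0,0,0.1],
    [0,0,0,0,0,0,0.1],
  ],
)

```text
time: 19.88
tool_pos: [0.5578, 0.1993, 0.228]
tcp_rot: [2.764, -0.216, -0.04]
wrist_force: [0.4, -2.9, 0.1]
width: 0.273
grip_force: 60.2
```

Call:
drive_tool(
  rows=[
    [0,0,0,0,0,0,0.1],
    [0,0,0,0,0,0,0.1],
    [0,0,0,0,0,0,0.1],
    [0,0,0,0,0,0,0.1],
    [0,0,0,0,0,0,0.1],
    [0,0,0,0,0,0,0.1],
    [0,0,0,0,0,0,0.1],
    [0,0,0,0,0,0,0.1],
  ],
)

```text
time: 20.55
tool_pos: [0.5578, 0.1993, 0.228]
tcp_rot: [2.764, -0.216, -0.04]
wrist_force: [-1.0, -2.6, 0.1]
width: 0.27
grip_force: 60.2
```

Call:
drive_tool(
  rows=[
    [0,0,0,0,0,0,0.1],
    [0,0,0,0,0,0,0.1],
    [0,0,0,0,0,0,0.1],
    [0,0,0,0,0,0,0.1],
    [0,0,0,0,0,0,0.1],
    [0,0,0,0,0,0,0.1],
    [0,0,0,0,0,0,0.1],
    [0,0,0,0,0,0,0.1],
  ],
)

```text
time: 21.22
tool_pos: [0.5578, 0.1993, 0.228]
tcp_rot: [2.764, -0.216, -0.04]
wrist_force: [0.5, -2.2, 0.1]
width: 0.275
grip_force: 60.2
```

```bash
python3 st.py f22 && python3 -c "
from workcell import workorder;print(workorder.finish_job())"
```

```text
t 21.2167 tilt 21.19941535873718 fore -0.020859942577302913 eye stud frame -0.0006214371915801199 2.9439691163440863e-05 0.17146457135312276 [ 0.53625308 -2.16522534  0.1067915 ] [-0.14589657 -0.04335816  0.03631904]
now mark [28.84 25.  ] pointer at b=77: 7.66 slope deg 20.07 at mark b: 26.66 edges [ 58.33 -60.67] centre -1.17
the job is handed in; nothing more can be done
None
```

I handed the job in at about 21.6 s: the gauge hangs by its eye on the stud, still held by its grip and tilted 21.2°, with the pointer settled on the mark as far as the camera shows (estimated at 21.2° ± 0.3°).

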